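Seat the cover plate and test it with the pen

ROBOT

A 6-joint arm with a two-finger parallel gripper is mounted at the origin on the work surface. World frame = base frame: x ahead of the robot, y to its left, z up, the work surface at z = 0. Lengths are in m, angles in rad, forces in N, time in s.
With the tool pointing down it reaches from about 0.375 to 0.9 m from the base axis. Payload 3.1 kg.
Tool frame: the origin (TCP) lies on the centre line of the jaws, within the pads' length; the fingertips stand 19 mm ahead of it and the grasp point (between the pads) is the TCP; z points along the fingers, y is the line along which they close (so a half turn about z gives the same grasp; the last joint's range is limited). The gripper opens to 85 mm and grips with 20 to 120 N. Pads are 22 mm wide; open, the fingers measure 114 mm over their backs; the gripper's body (76 mm by 85 mm) begins 54 mm behind the grasp point. The pads swing forward as they close: fully open they stand 13 mm farther back than shut.
Start: joints at [-1.284, 0.527, 1.433, -0, 1.181, -0.178], TCP at [0.28, -0.559, 0.25] pointing down, gripper open.
Joint ranges: [-3.08, 3.08], [-0.75, 2.2], [0.22, 2.44], [-1.43, 4.57], [0, 2.65], [-2.85, 2.85]. Speed limits (rad/s): [2.79, 2.79, 3.14, 3.14, 3.14, 3.14].

INTERFACE

Orientations are given as a unit quaternion [x, y, z, w].
In Python, from station import manip, cams, sign_off gives the robot as it stands.
- The arm moves only by the tool carry_out, never from a script. Its argument "targets" is a list that holds one entry, the list of rows, each a list of 7 numbers: the shift along the tool's x, y, z in cm, then the turn, a rotation vector about the tool's x, y, z in degrees, then the finger opening in cm, from 0 to 8.54. A call has 1 to 12 rows; each row is the pose to reach, as a shift and turn from the pose commanded when the call began, along the tool's axes at that moment; what a row does not reach only later rows make up. A row lasts 1/12 s, in which the tool goes at most 41.7 mm and 7.16 degrees, less where a joint would pass 70% of its speed; a pose out of reach is approached as far as the arm can. A call with a gripper value outside its range is refused whole. The fingers move at their own pace and stop on an object; "force" is the grip in N (left out, the last holds). Time passes only in rows, so rows that repeat a pose let the fingers close. It gives the time, the measured TCP pose, the force, the opening and the grip force at its end, in the units of the state.
- manip.sense(): the state, without advancing time (a new reading comes with each control period).
- cams.snapshot(name): name is "side" or "top"; returns the picture (400x640x3 uint8, red, green, blue); there is no depth.
- cams.camera_info(name): a dict with "K" (3x3 intrinsics, pixels), "k1" (the pictures are not rectified: a ray, as slopes to the right and down, at radius r is drawn at 1 + k1 r^2 times it, then the intrinsics apply), "T" (4x4, takes a point from camera to world coordinates). Camera axes: x right, y down, z forward; pixel columns grow to the right and rows downward; lengths in m; the calibration is good to about 2 mm. A picture is of the moment at which its call begins. camera_info takes no time and is no camera call.
- sign_off(): hands the job in; it is judged then, once.
The state is a dict: "t": time; "q": joint angles; "qd": joint speeds; "tau": joint torques, N m; "tcp_pos": TCP position; "tool_rot": TCP orientation; "force": force on the tool from outside, world axes, zero at the start; "ft_torque": the same for the moment, N m; "finger_gap": opening from 0.0 (shut) to 1.0 (fully open); "gripper_force": force on a finger pad.
Only numpy, scipy, OpenCV 4.12 (cv2) and the standard library are available. Lean on these libraries where they do the work, as an engineer would, in place of code of your own. Each camera call takes 0.05 s, during which the arm holds its last target. There are 200 camera calls.

TASK

First press the loose steel cover plate down until it sits level and fully down on the top of the pine power box; then take the tester pen out of its wooden block and hold it upright with its sprung tip on the round screw head in the plate, pressing gently so that the tip is pushed partly in, not bottomed out. Finish while still holding the pen there in the gripper, pressed gently on the screw, with nothing but the pen touching the plate; leave the mug, the black adapter and the screwdriver where they are.

Things in the scene. Friction and masses are not known exactly. Their poses are not given: they have to be found in the camera images.
- power_box: Closed pine box, 150 (x) by 260 (y) by 90 mm high, fixed to the table. Origin at the centre of its underside, z up. In its flat top is a 54 by 94 mm opening, centred, for the cover plate, with two friction clips inside that hold the plate 4 to 8 mm proud (maybe a little tilted) until it is pressed home; pressing on the middle takes about 8 to 17 N, the clips yield slowly and do not spring back.
- cover: Loose steel cover plate, 76 (x) by 124 (y) by 6 mm thick, 0.14 kg, lying on the box top over the opening, its plug (50 by 90 by 14 mm deep) already entered. Origin at the centre of the flange's underside, z up: seated, the origin is 90 mm above the table, the plate's top face 96 mm, level. A flush round slotted screw head lies near its +y end, a square knock-out mark near its -y end.
- screw (a point): Centre of the round screw head (16 mm across, flush with the plate's top face), 42 mm from the plate's centre along the plate's +y; it lies on the top face, 6 mm above the cover's origin.
- pen_block: Wooden block 80 by 80 by 50 mm high, fixed to the table, with a 22 mm wide, 45 mm deep hole in the middle of its top in which the tester pen stands. Origin at the centre of its underside.
- tester: Grey tester pen, 150 mm long, 0.06 kg, upright in the block, tip down. Origin at the end of its tip when not pushed in, z along the pen away from the tip. Nose 16 mm wide; finger guard 30 mm across, 40 to 46 mm up, rests on the block's top (origin 10 mm above the table); grip barrel 18 mm across from 46 to 150 mm: grasp it from above, e.g. 100 mm up.
- tester_point (a point): The very end of the pen's sprung steel tip (6 mm across, rounded); it moves with the tip.
- tester_tip (a joint): How far the tip is pushed into the pen, m: 0 free, 0.012 bottomed out. Spring: about 0.7 N at first, 4.9 N at the end of travel (350 N/m).
- mug: White mug, 80 mm across, 90 mm high, handle at +y; origin at the centre of its underside. A bystander.
- adapter: Black power adapter, 58 by 130 by 34 mm high; origin at the centre of its underside. A bystander.
- screwdriver: Black-handled screwdriver lying on the table. A bystander.
Things that resemble listed ones, but are neither listed nor needed, are in the scene too. There is more than one size of the pen_block; the one meant has the size given above.

How it is judged:
By the outcome, as a careful person would: the job done as asked, in the order asked, and still so for the second after the job is handed in, while the arm keeps its last pose, push and grip.
It also fails if it takes over 51 s, if anything falls off the work surface, if the arm or the gripper's body presses on something with over 40 N, if the wrist force passes 120 N, or if a joint passes its speed limit or range.

## Working session

There is one attempt and no reset: what is moved stays moved. The work goes in short steps, Python scripts to look and compute and a tool call to move; the robot and the scene stay as the last step left them, time stands still between calls to the robot, and variables do not carry over. Pictures are saved under pics/ and viewed, at most 10 in all, crops included, and the job is handed in when it is done.

Besides the shell and the picture viewer there is one more tool, called after ">>>" as name(argument=value, ...) on one line, values as JSON. carry_out: Moves the arm, as the interface text tells. Its arguments: {"type":"object","properties":{"targets":{"type":"array"},"force":{"type":"number"}},"required":["targets"]}

```bash
mkdir -p pics; ls
python3 - <<'E'
from station import manip,cams
import cv2,numpy as np
np.set_printoptions(precision=4,suppress=True)
for n in("side","top"):
    im=cams.snapshot(n);cv2.imwrite(f"pics/{n}0.png",im[:,:,::-1]);c=cams.camera_info(n);print(n,c["K"],c["k1"],c["T"])
s=manip.sense();print({k:np.round(v,4) for k,v in s.items()})
E
```

```text
pics
side [[464.8161   0.     318.5318]
 [  0.     464.8161 195.2492]
 [  0.       0.       1.    ]] -0.10515895940004576 [[-0.992  -0.0977  0.0798  0.4323]
 [-0.1261  0.747  -0.6528  0.6687]
 [ 0.0042 -0.6576 -0.7533  0.8884]
 [ 0.      0.      0.      1.    ]]
top [[489.6077   0.     320.3834]
 [  0.     489.6077 200.3263]
 [  0.       0.       1.    ]] -0.017196611230733475 [[-0.0291 -0.9978  0.0603  0.4249]
 [-0.9996  0.0287 -0.0064 -0.0105]
 [ 0.0047 -0.0605 -0.9982  1.5487]
 [ 0.      0.      0.      1.    ]]
{'t': np.float64(0.1), 'q': array([-1.2845,  0.5284,  1.4338, -0.    ,  1.1814, -0.1785]), 'qd': array([ 0.0018, -0.0006, -0.0038,  0.0007,  0.0008,  0.0006]), 'tau': array([ -0.0002, -44.3306, -17.8586,  -0.0002,   0.0039,  -0.    ]), 'tcp_pos': array([ 0.28  , -0.5581,  0.2494]), 'tool_rot': array([ 0.9731,  0.2303, -0.0001, -0.001 ]), 'force': array([-0.199 ,  0.4706, -0.4242]), 'ft_torque': array([ 0.0413,  0.007 , -0.027 ]), 'gripper_force': np.float64(0.0), 'finger_gap': np.float64(1.0015)}
```

View pics/side0.png

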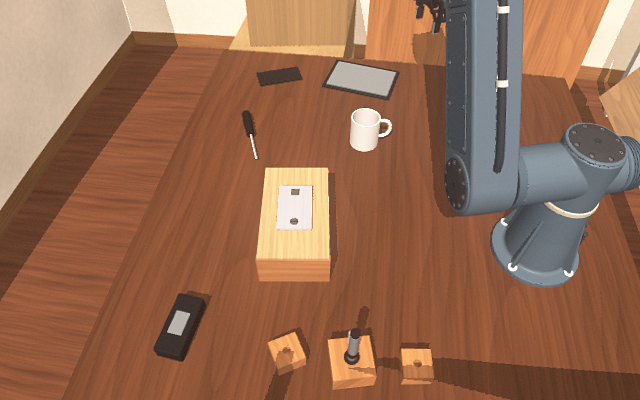

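View pics/top0.png

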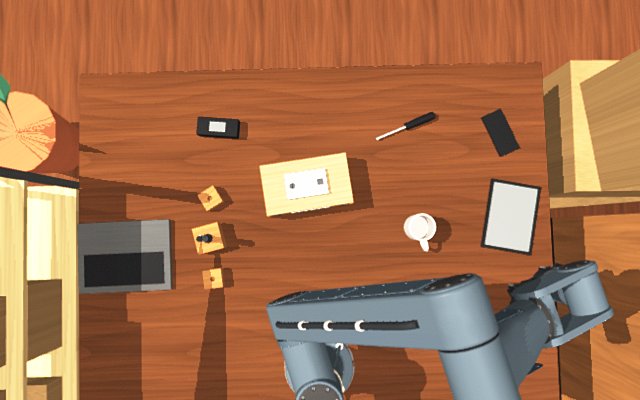

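Side view: the pen stands in the big block at (352,350), and the plate is at (295,207) with its screw at (294,222). In the top view, the pen is at (208,238), and the plate is at (306,184) with its screw at (293,185). I'll make a mosaic of enlarged crops to get accurate pixels.

```bash
cat > h.py <<'E'
import cv2,numpy as np
from scipy.spatial.transform import Rotation as R
from station import manip,cams
np.set_printoptions(precision=4,suppress=True)
C={n:cams.camera_info(n) for n in("side","top")}
def ray(n,uv):
    c=C[n];K=np.array(c["K"]);T=np.array(c["T"])
    d=np.array([(uv[0]-K[0,2])/K[0,0],(uv[1]-K[1,2])/K[1,1]]);s=d.copy()
    for _ in range(20): s=d/(1+c["k1"]*(s@s))
    return T[:3,3],T[:3,:3]@np.r_[s,1]
def plane(n,uv,z):
    o,d=ray(n,uv);return o+d*(z-o[2])/d[2]
def tri(us,ut):
    (a,d),(b,e)=ray("side",us),ray("top",ut)
    t=np.linalg.lstsq(np.c_[d,-e],b-a,rcond=None)[0]
    p,q=a+d*t[0],b+e*t[1];return (p+q)/2,np.linalg.norm(p-q)
def proj(n,p):
    c=C[n];T=np.array(c["T"]);x=T[:3,:3].T@(np.asarray(p)-T[:3,3]);s=x[:2]/x[2];s=s*(1+c["k1"]*(s@s))
    K=np.array(c["K"]);return np.array([K[0,0]*s[0]+K[0,2],K[1,1]*s[1]+K[1,2]])
def crop(im,x,y,w,h,W,H):
    o=cv2.resize(im[y:y+h,x:x+w],(W,H),interpolation=cv2.INTER_CUBIC)
    for i in range(0,w,10):
        cv2.putText(o,str(x+i),(i*W//w,8),0,.3,(0,0,255));cv2.line(o,(i*W//w,9),(i*W//w,14),(0,0,255))
    for j in range(0,h,10):
        cv2.putText(o,str(y+j),(0,j*H//h+3),0,.3,(0,0,255))
    return o
E
python3 - <<'E'
from h import *
s=cv2.imread("pics/side0.png");t=cv2.imread("pics/top0.png")
cv2.imwrite("pics/m.png",np.vstack([np.hstack([crop(s,265,175,60,60,400,300+100)[:300],crop(t,270,160,70,52,400,300)]),
 np.hstack([crop(s,320,320,80,60,400,300),crop(t,180,215,60,45,400,300)])]))
E
```

```text
(no output)
```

View pics/m.png

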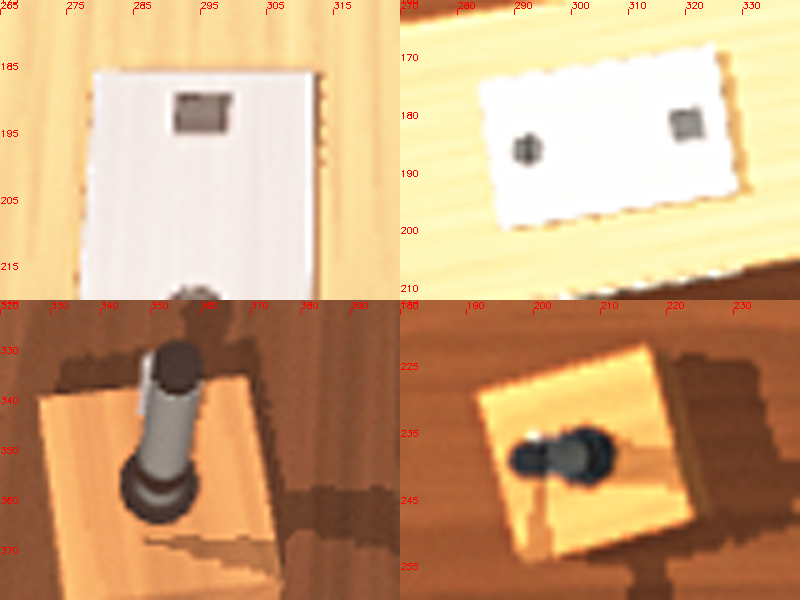

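Mosaic: the pen cap is at side (355.4,333.4) and top (199.5,238.7). The guard is at side (351.8,357.6) and top (207.3,238.4). The screw is at top (292.2,186.2), and the plate's outline is clean. Next I'll get blob centroids and triangulate.

```bash
cat > plate.py <<'E'
from h import *
# find plate (bright, unsaturated) with screw / square marks (dark blobs within) in a view
def marks(n,im,roi):
    x,y,w,h=roi;c=im[y:y+h,x:x+w];hsv=cv2.cvtColor(c,cv2.COLOR_BGR2HSV)
    m=((hsv[...,1]<(45))&(hsv[...,2]>150)).astype(np.uint8)
    cs=max(cv2.findContours(m,0,2)[0],key=cv2.contourArea);f=np.zeros_like(m);cv2.drawContours(f,[cs],-1,1,-1)
    box=cv2.boxPoints(cv2.minAreaRect(cs))+[x,y]
    quad=cv2.approxPolyDP(cv2.convexHull(cs),4,True)[:,0]+[x,y]
    f=cv2.erode(f,np.ones((5,5)));g=c.min(2).astype(float);wt=np.where(f>0,np.clip(210-g,0,None),0);wt[wt<25]=0
    k,l,_,_=cv2.connectedComponentsWithStats((wt>0).astype(np.uint8));o=[]
    for i in range(1,k):
        w_=wt*(l==i)
        if w_.sum()>300: yy,xx=np.indices(w_.shape);o.append((w_.sum(),(xx*w_).sum()/w_.sum()+x,(yy*w_).sum()/w_.sum()+y))
    return quad,np.array(o)
E
python3 - <<'E'
from plate import *
for n,roi in(("side",(268,178,56,60)),("top",(275,160,62,48))):
    im=cv2.imread(f"pics/{n}0.png");q,o=marks(n,im,roi);print(n,q.tolist(),o)
    for z in(.096,.102): print(z,[plane(n,b[1:],z) for b in o],[plane(n,b,z)[:2] for b in q])
for s,t in(((355.4,333.4),(199.5,238.7)),((351.8,357.6),(207.3,238.4))): print("pen",tri(s,t))
print("block top", [plane("top",u,.05)[:2] for u in((191.5,229),(217,222),(224,248),(199,254))])
print("mug",plane("top",(420,228),.09))
E
```

```text
side [[311, 186], [311, 228], [276, 229], [279, 186]] [[4820.      294.7193  191.4272]
 [4588.      293.6683  220.8976]]
0.096 [array([ 0.5715, -0.0224,  0.096 ]), array([0.5602, 0.0619, 0.096 ])] [array([ 0.537 , -0.0438]), array([0.5204, 0.0761]), array([0.594 , 0.0885]), array([ 0.6101, -0.0342])]
0.102 [array([ 0.5704, -0.0172,  0.102 ]), array([0.5592, 0.0665, 0.102 ])] [array([ 0.5362, -0.0384]), array([0.5198, 0.0806]), array([0.5928, 0.0928]), array([ 0.6087, -0.0289])]
top [[324, 167], [327, 193], [287, 198], [284, 174]] [[1965.      319.6519  180.8824]
 [1756.      291.8605  185.4544]]
0.096 [array([ 0.5708, -0.0194,  0.096 ]), array([0.5595, 0.0637, 0.096 ])] [array([ 0.612 , -0.0336]), array([ 0.534 , -0.0402]), array([0.5225, 0.0791]), array([0.5944, 0.0863])]
0.102 [array([ 0.5702, -0.0193,  0.102 ]), array([0.5589, 0.0634, 0.102 ])] [array([ 0.6112, -0.0335]), array([ 0.5335, -0.0401]), array([0.5221, 0.0788]), array([0.5937, 0.0859])]
pen (array([0.4098, 0.3279, 0.1499]), np.float64(0.00016926054062868306))
pen (array([0.4092, 0.3291, 0.046 ]), np.float64(0.00037092313329283705))
block top [array([0.4391, 0.3761]), array([0.4582, 0.2978]), array([0.3784, 0.2778]), array([0.3624, 0.3543])]
mug [ 0.4219 -0.3142  0.09  ]
```

```bash
cat >> h.py <<'E'
def go(*p):
    s=manip.sense();r=R.from_quat(s["tool_rot"]);print("yaw",r.as_matrix()[:,0],"z",r.as_matrix()[:,2],"at",s["tcp_pos"])
    for q in p: print("cm",r.inv().apply(np.array(q)-s["tcp_pos"])*100)
E
python3 -c "
from h import *
go((.565,.0221,.25),(.565,.0221,.135))"
```

```text
yaw [0.8939 0.4482 0.0003] z [-0.0006  0.0018 -1.    ] at [ 0.28   -0.5581  0.2494]
cm [ 51.4835 -39.0918   0.0345]
cm [ 51.48   -39.0699  11.5344]
```

>>> carry_out(targets=[[[51.5,-39.1,0,0,0,0,0],[51.5,-39.1,0,0,0,0,0],[51.5,-39.1,0,0,0,0,0],[51.5,-39.1,0,0,0,0,0],[51.5,-39.1,0,0,0,0,0],[51.5,-39.1,0,0,0,0,0],[51.5,-39.1,0,0,0,0,0],[51.5,-39.1,0,0,0,0,0],[51.5,-39.1,0,0,0,0,0],[51.5,-39.1,0,0,0,0,0],[51.5,-39.1,0,0,0,0,0],[51.5,-39.1,0,0,0,0,0]]], force=40)

```text
t: 1.1
tcp_pos: [0.5009, -0.1078, 0.2501]
tool_rot: [0.973, 0.23, -0.0, -0.0]
force: [1.0, -0.1, 0.6]
finger_gap: -0.001
gripper_force: 0.0
```

```bash
python3 -c "
from h import *
go((.565,.0221,.25),(.565,.0221,.135));print(manip.sense()['q'])"
```

```text
yaw [ 0.894   0.4481 -0.0004] z [-0.0006  0.0002 -1.    ] at [ 0.5009 -0.1078  0.2501]
cm [11.5518 -8.7408  0.0104]
cm [11.5564 -8.7357 11.5104]
[-0.4303  0.3771  1.7116 -0.      1.0534  0.6758]
```

>>> carry_out(targets=[[[11.5,-8.7,0,0,0,0,0],[11.5,-8.7,0,0,0,0,0],[11.5,-8.7,0,0,0,0,0],[11.5,-8.7,3,0,0,0,0],[11.5,-8.7,6,0,0,0,0],[11.5,-8.7,8,0,0,0,0],[11.5,-8.7,10,0,0,0,0],[11.5,-8.7,11.5,0,0,0,0],[11.5,-8.7,11.5,0,0,0,0],[11.5,-8.7,11.5,0,0,0,0]]])

```text
t: 1.93
tcp_pos: [0.5637, 0.0196, 0.1344]
tool_rot: [0.973, 0.23, -0.001, -0.001]
force: [-1.0, 0.3, -0.0]
finger_gap: 0.004
gripper_force: 0.0
```

```bash
python3 -c "
from h import *
go((.565,.0221,.125));print(manip.sense()['force'])
s=cams.snapshot('side')[:,:,::-1];t=cams.snapshot('top')[:,:,::-1]
cv2.imwrite('pics/a.png',np.hstack([crop(s,230,130,130,130,400,400),crop(t,240,130,130,130,400,400)]))"
```

```text
yaw [ 0.8939  0.4483 -0.0022] z [-0.0026  0.0004 -1.    ] at [0.5637 0.0196 0.1344]
cm [ 0.2278 -0.168   0.9437]
[-1.0392  0.3175 -0.0496]
```

View pics/a.png

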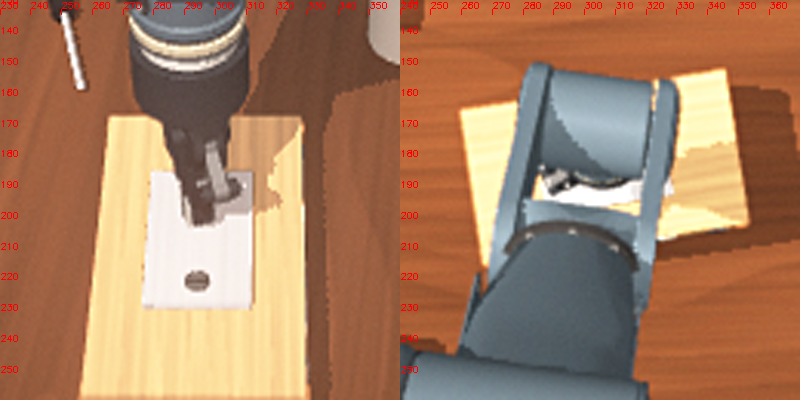

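The closed fingertips, at side (293,202), hover over the plate's centre and the screw at (293,221) is in view. I'll descend slowly.

>>> carry_out(targets=[[[0.2,-0.2,0.3,0,0,0,0],[0.2,-0.2,0.6,0,0,0,0],[0.2,-0.2,0.9,0,0,0,0],[0.2,-0.2,1.1,0,0,0,0],[0.2,-0.2,1.3,0,0,0,0],[0.2,-0.2,1.4,0,0,0,0],[0.2,-0.2,1.5,0,0,0,0],[0.2,-0.2,1.5,0,0,0,0]]])

```text
t: 2.7
tcp_pos: [0.5653, 0.022, 0.1203]
tool_rot: [0.973, 0.23, -0.0, 0.0]
force: [-0.1, -0.0, -1.2]
finger_gap: -0.001
gripper_force: 0.0
```

>>> carry_out(targets=[[[0,0,0.1,0,0,0,0],[0,0,0.1,0,0,0,0],[0,0,0.2,0,0,0,0],[0,0,0.2,0,0,0,0],[0,0,0.3,0,0,0,0],[0,0,0.3,0,0,0,0]]])

```text
t: 3.2
tcp_pos: [0.5654, 0.022, 0.1179]
tool_rot: [0.973, 0.23, 0.0, 0.0]
force: [-2.0, -0.9, 5.5]
finger_gap: -0.002
gripper_force: 2.7
```

>>> carry_out(targets=[[[0,0,0.1,0,0,0,0],[0,0,0.1,0,0,0,0],[0,0,0.2,0,0,0,0],[0,0,0.2,0,0,0,0],[0,0,0.3,0,0,0,0],[0,0,0.3,0,0,0,0],[0,0,0.3,0,0,0,0]]])

```text
t: 3.78
tcp_pos: [0.5654, 0.0219, 0.1151]
tool_rot: [0.973, 0.23, 0.0, 0.0]
force: [-1.9, -0.2, 6.0]
finger_gap: 0.004
gripper_force: 3.2
```

>>> carry_out(targets=[[[0,0,0.1,0,0,0,0],[0,0,0.1,0,0,0,0],[0,0,0.2,0,0,0,0],[0,0,0.2,0,0,0,0],[0,0,0.3,0,0,0,0],[0,0,0.3,0,0,0,0],[0,0,0.3,0,0,0,0]]])

```text
t: 4.37
tcp_pos: [0.5654, 0.0219, 0.115]
tool_rot: [0.973, 0.231, 0.001, 0.001]
force: [-7.6, -1.0, 24.4]
finger_gap: -0.001
gripper_force: 12.4
```

>>> carry_out(targets=[[[0,0,0.1,0,0,0,0],[0,0,0.1,0,0,0,0],[0,0,0.1,0,0,0,0],[0,0,0.1,0,0,0,0],[0,0,0.1,0,0,0,0],[0,0,0.1,0,0,0,0],[0,0,-0.5,0,0,0,0],[0,0,-2,0,0,0,0],[0,0,-5,0,0,0,0],[0,0,-9,0,0,0,0],[0,0,-12,0,0,0,0],[0,0,-12,0,0,0,0]]])

```text
t: 5.37
tcp_pos: [0.5694, 0.0217, 0.2377]
tool_rot: [0.973, 0.23, 0.006, 0.002]
force: [1.1, -0.6, 0.1]
finger_gap: -0.002
gripper_force: 0.0
```

```bash
python3 -c "
from h import *
go((.4095,.328,.24),(.4095,.328,.11))"
```

```text
yaw [0.8938 0.4484 0.0113] z [ 0.0136 -0.0019 -0.9999] at [0.5694 0.0217 0.2377]
cm [ -0.5573 -34.5447  -0.506 ]
cm [ -0.7046 -34.6462  12.4928]
```

>>> carry_out(targets=[[[-0.2,-34.3,0,0,0,0,6],[-0.2,-34.3,0,0,0,0,6],[-0.2,-34.3,0,0,0,0,6],[-0.2,-34.3,0,0,0,0,6],[-0.2,-34.3,0,0,0,0,6],[-0.2,-34.3,0,0,0,0,6],[-0.2,-34.3,0,0,0,0,6],[-0.2,-34.3,0,0,0,0,6],[-0.2,-34.3,0,0,0,0,6],[-0.2,-34.3,0,0,0,0,6],[-0.2,-34.3,0,0,0,0,6]]])

```text
t: 6.28
tcp_pos: [0.4096, 0.3278, 0.2309]
tool_rot: [0.973, 0.231, -0.0, 0.0]
force: [0.2, -0.2, -0.0]
finger_gap: 0.699
gripper_force: 0.0
```

```bash
python3 -c "
from plate import *
go((.4095,.328,.11))
s=cams.snapshot('side')[:,:,::-1].copy();t=cams.snapshot('top')[:,:,::-1].copy()
cv2.imwrite('pics/side1.png',s);cv2.imwrite('pics/top1.png',t)
cv2.imwrite('pics/b.png',np.hstack([crop(s,255,160,80,120,400,600),crop(t,180,130,170,255,400,600)]))
S={}
for n,im,roi in(('side',s,(268,178,56,60)),('top',t,(275,160,62,48))):
    q,o=marks(n,im,roi);print(n,q.tolist(),o,[plane(n,b[1:],.096) for b in o]);S[n]=o
if len(S['top'])==2==len(S['side']): print([tri(S['side'][i,1:],S['top'][i,1:]) for i in (0,1)])
"
```

```text
yaw [ 0.893   0.45   -0.0004] z [-0.0001 -0.0008 -1.    ] at [0.4096 0.3278 0.2309]
cm [ 0.002  -0.0273 12.088 ]
side [[311, 187], [311, 231], [276, 230], [279, 188]] [[4894.      295.0041  193.0141]
 [4480.      293.6451  222.1625]] [array([ 0.5701, -0.0177,  0.096 ]), array([0.5597, 0.0654, 0.096 ])]
top [[324, 168], [328, 193], [287, 198], [284, 174]] [[1819.      319.796   181.0841]
 [1553.      291.9697  185.5576]] [array([ 0.5702, -0.0198,  0.096 ]), array([0.5592, 0.0634, 0.096 ])]
[(array([ 0.5704, -0.0198,  0.0936]), np.float64(7.324505587510667e-05)), (array([0.5597, 0.0636, 0.0936]), np.float64(0.0006554972128590081))]
```

View pics/b.png

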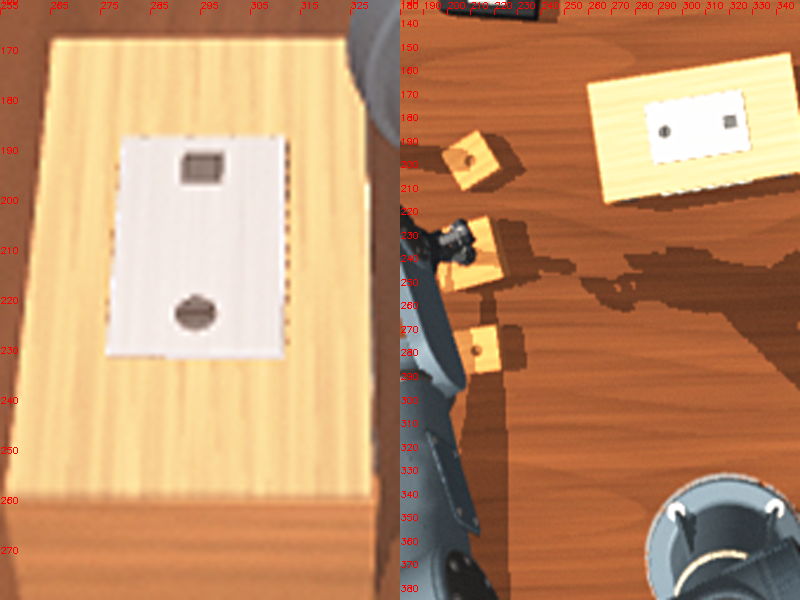

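Both plate marks now triangulate to the same height, with the screw at side (293.6,222.2) and top (292.0,185.6), and the fingers stopped at 96 mm. The plate is seated and level. Next I'll grasp the pen.

>>> carry_out(targets=[[[-0.1,0.1,2,0,0,0,6],[-0.1,0.1,4,0,0,0,6],[-0.1,0.1,6,0,0,0,6],[-0.1,0.1,8,0,0,0,6],[-0.1,0.1,10,0,0,0,6],[-0.1,0.1,11.5,0,0,0,6],[-0.1,0.1,12.1,0,0,0,6],[-0.1,0.1,12.1,0,0,0,6],[-0.1,0.1,12.1,0,0,0,6],[-0.1,0.1,12.1,0,0,0,6]]], force=40)

```text
t: 7.22
tcp_pos: [0.4104, 0.3263, 0.1112]
tool_rot: [0.973, 0.23, 0.001, -0.0]
force: [1.3, 1.1, -0.1]
finger_gap: 0.701
gripper_force: 0.0
```

>>> carry_out(targets=[[[0,0,0,0,0,0,4],[0,0,0,0,0,0,2.6],[0,0,0,0,0,0,2],[0,0,0,0,0,0,1.4],[0,0,0,0,0,0,1],[0,0,0,0,0,0,0.5],[0,0,0,0,0,0,0.5],[0,0,0,0,0,0,0.5],[0,0,0,0,0,0,0.5]]], force=40)

```text
t: 7.97
tcp_pos: [0.4097, 0.3268, 0.1108]
tool_rot: [0.973, 0.23, 0.001, -0.0]
force: [0.3, 0.2, 5.6]
finger_gap: 0.196
gripper_force: 39.2
```

>>> carry_out(targets=[[[0,0,-0.5,0,0,0,0.5],[0,0,-2,0,0,0,0.5],[0,0,-4,0,0,0,0.5],[0,0,-6,0,0,0,0.5],[0,0,-8,0,0,0,0.5],[0,0,-10,0,0,0,0.5],[0,0,-11.5,0,0,0,0.5],[0,0,-13,0,0,0,0.5],[0,0,-13,0,0,0,0.5],[0,0,-13,0,0,0,0.5],[0,0,-13,0,0,0,0.5],[0,0,-13,0,0,0,0.5]]])

```text
t: 8.97
tcp_pos: [0.4085, 0.3261, 0.239]
tool_rot: [0.973, 0.23, -0.001, 0.0]
force: [0.5, -0.1, -0.9]
finger_gap: 0.197
gripper_force: 39.0
```

```bash
python3 -c "
from h import *
go((.559,.0635,.24))
s=cams.snapshot('side')[:,:,::-1].copy()
cv2.imwrite('pics/side2.png',s);t=cams.snapshot('top')[:,:,::-1].copy();cv2.imwrite('pics/top2.png',t)
p=manip.sense()['tcp_pos'];print([proj(n,p-[0,0,.1]) for n in C],[proj(n,p-[0,0,.057]) for n in C])
cv2.imwrite('pics/c.png',np.hstack([crop(s,310,250,100,150,400,600),crop(t,150,180,100,150,400,600)]))
"
```

```text
yaw [ 0.8939  0.4482 -0.0029] z [-0.0026 -0.0013 -1.    ] at [0.4085 0.3261 0.239 ]
cm [ 1.6843 30.2155 -0.106 ]
[array([355.61  , 335.1932]), array([201.0159, 239.0054])] [array([357.3706, 324.1383]), array([197.3316, 239.2883])]
```

View pics/c.png

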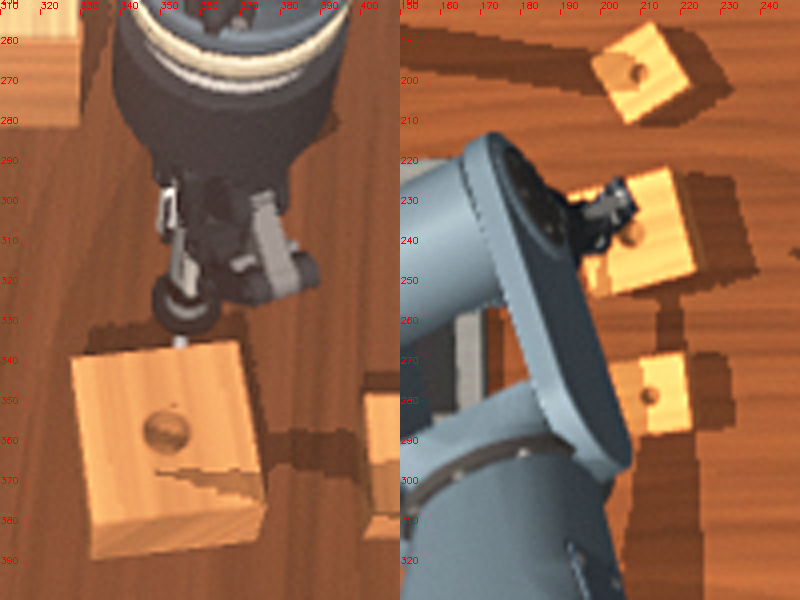

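The pen is lifted and hangs straight: its tip is at side (355,335.5), and 335.2 was predicted for a tip 100 mm below the TCP. The hole at (351,358) is empty. Next I'll move over the screw.

>>> carry_out(targets=[[[0.1,1.5,0,0,0,0,0.5],[0.2,4,0,0,0,0,0.5],[0.4,7,0,0,0,0,0.5],[0.6,10,0,0,0,0,0.5],[0.7,13,0,0,0,0,0.5],[0.9,16,0,0,0,0,0.5],[1.0,19,0,0,0,0,0.5],[1.2,22,0,0,0,0,0.5],[1.3,25,0,0,0,0,0.5],[1.4,28,0,0,0,0,0.5],[1.5,29.5,0,0,0,0,0.5],[1.6,30.2,0,0,0,0,0.5]]])

```text
t: 10.07
tcp_pos: [0.56, 0.0616, 0.2396]
tool_rot: [0.973, 0.229, -0.0, 0.0]
force: [-0.0, -0.2, -0.9]
finger_gap: 0.2
gripper_force: 39.1
```

>>> carry_out(targets=[[[0,0,0.5,0,0,0,0.5],[0,0,1.5,0,0,0,0.5],[0,0,2.5,0,0,0,0.5],[0,0,3.2,0,0,0,0.5],[0,0,3.4,0,0,0,0.5],[0,0,3.4,0,0,0,0.5],[0,0,3.4,0,0,0,0.5]]])

```text
t: 10.65
tcp_pos: [0.5588, 0.0643, 0.2061]
tool_rot: [0.973, 0.231, -0.0, -0.0]
force: [-0.1, -0.4, -0.4]
finger_gap: 0.199
gripper_force: 39.1
```

```bash
python3 -c "
from h import *
go((.559,.0635,.19));print(manip.sense()['force'])
s=cams.snapshot('side')[:,:,::-1].copy()
cv2.imwrite('pics/side3.png',s);t=cams.snapshot('top')[:,:,::-1].copy();cv2.imwrite('pics/top3.png',t)
p=manip.sense()['tcp_pos'];print([proj(n,p-[0,0,.1]) for n in C])
cv2.imwrite('pics/d.png',np.hstack([crop(s,260,160,70,105,400,600),crop(t,260,140,70,105,400,600)]))
"
```

```text
yaw [ 0.8935  0.4491 -0.0003] z [-0.0004  0.0001 -1.    ] at [0.5588 0.0643 0.2061]
cm [-0.017   0.0821  1.6106]
[-0.1253 -0.3968 -0.4485]
[array([293.7457, 218.6062]), array([291.5915, 185.198 ])]
```

View pics/d.png

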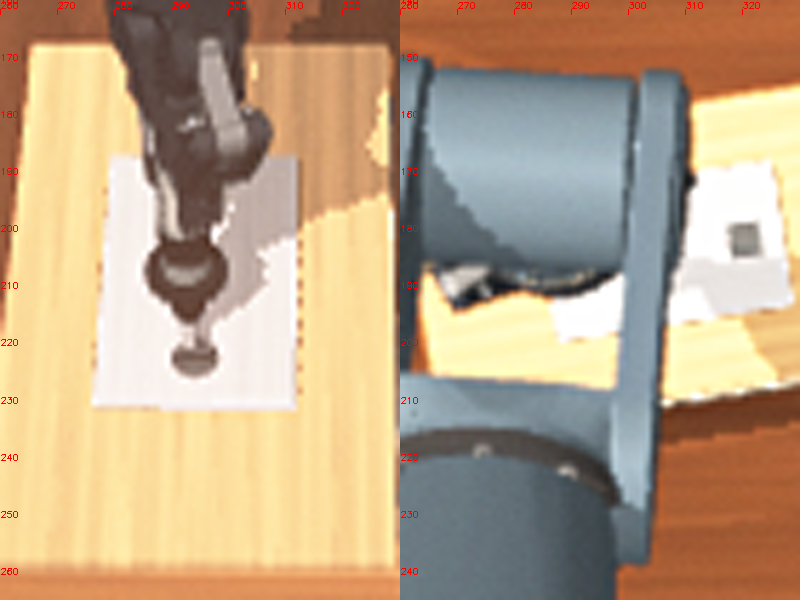

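The pen tip, at side (293.7,219) and about 10 mm above the plate, points at the screw at (294,222). I'll lower it gently.

>>> carry_out(targets=[[[0,0,0.3,0,0,0,0.5],[0,0,0.5,0,0,0,0.5],[0,0,0.7,0,0,0,0.5],[0,0,0.9,0,0,0,0.5],[0,0,1.0,0,0,0,0.5],[0,0,1.1,0,0,0,0.5],[0,0,1.2,0,0,0,0.5],[0,0,1.3,0,0,0,0.5],[0,0,1.3,0,0,0,0.5],[0,0,1.3,0,0,0,0.5]]])

```text
t: 11.58
tcp_pos: [0.5591, 0.0637, 0.1934]
tool_rot: [0.973, 0.23, 0.0, 0.0]
force: [-0.1, -0.5, 1.6]
finger_gap: 0.197
gripper_force: 39.2
```

>>> carry_out(targets=[[[0,0,0.1,0,0,0,0.5],[0,0,0.2,0,0,0,0.5],[0,0,0.3,0,0,0,0.5],[0,0,0.3,0,0,0,0.5],[0,0,0.3,0,0,0,0.5],[0,0,0.3,0,0,0,0.5]]])

```text
t: 12.08
tcp_pos: [0.5591, 0.0637, 0.1904]
tool_rot: [0.973, 0.23, 0.0, 0.0]
force: [0.3, 1.3, 2.9]
finger_gap: 0.2
gripper_force: 39.2
```

```bash
python3 -c "
from h import *
go((.559,.0635,.19));print(manip.sense()['force'])
s=cams.snapshot('side')[:,:,::-1].copy();print(manip.sense()['force'],manip.sense()['tcp_pos'])
cv2.imwrite('pics/e.png',crop(s,260,170,60,70,600,600))
"
```

```text
yaw [0.8939 0.4482 0.0002] z [ 0.0002  0.     -1.    ] at [0.5591 0.0637 0.1904]
cm [-0.0173  0.0106  0.0426]
[0.3416 1.2548 2.9026]
[ 0.4123 -0.6151  1.37  ] [0.5591 0.0637 0.1904]
```

View pics/e.png

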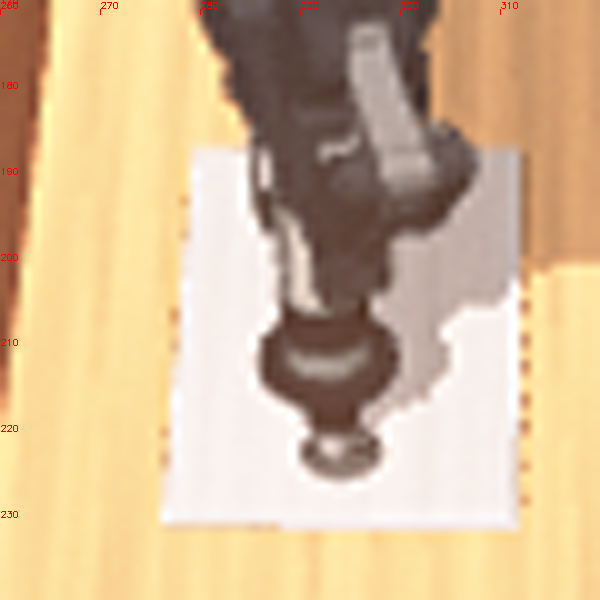

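The tip sits on the middle of the screw head at side (293.5,222), pushed in about 6 mm. The force reads roughly 2–3 N, and nothing else touches the plate. I'll hand it in.

```bash
python3 -c "
from station import sign_off
print(sign_off())"
```

```text
the job is handed in; nothing more can be done
None
```

The job is handed in, at about 12 s of the 51 s allowed. The cover plate is seated and level, and the gripper holds the tester pen upright with its tip on the screw, pushed in about 6 mm of its 12 mm travel.

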